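Refit the crank of a coffee mill on a flea-market stall

TASK

The crank has come off the box coffee mill on the stall. Pick it up, set its hub on the mill's D-shaped shaft and turn it slowly under light pressure until it drops fully home, then turn the mill with it, clockwise as seen from above, until the crank arm points straight out over the drawer side, and let go. Leave the other goods where they stand.

Things in the scene. Friction and masses are not known exactly. Their poses are not given: they have to be found in the camera images.
- mill: Dark wooden box coffee mill, 130 x 130 mm at the foot, steel top plate 124 x 124 mm with its top face 110 mm up, and a drawer with a steel ball pull on its front. It stands firmly and cannot be shifted. Origin: centre of its underside, on the shaft's axis. Own -x points out of the drawer front, roughly towards the robot (within 0.3 rad), z up.
- mill_seat (a point): Point on the axis of the mill's upright shaft, at the flat top of the round dark neck (42 mm diameter), 125 mm above the table: the hub's underside rests here when fully home. Fixed to the mill, axes as the mill's. The shaft turns clockwise seen from above against a steady friction of 0.18 N m (1.6 N at the knob) and stays where left; light pressing and rubbing do not turn it.
- shaft_top (a point): Top of the steel D-shaft on its axis, 22 mm above mill_seat; axes as the mill's (they do not turn with the shaft). Shaft: 22 mm diameter with one flat 5 mm from the axis, top 2 mm bevelled. At the start the flat looks to the mill's own -y side, up to 0.5 rad either way (exact angle not told: see or feel it). It cannot turn back (anticlockwise) beyond 0.9 rad from -y.
- crank_hub (a point): Centre of the crank's square steel hub (36 x 36 mm, 40 mm high), half-way up, on its bore's axis. The loose crank (about 0.3 kg) lies on the table, hub upright, bore down. Own +x: along the arm to the knob; z up. The hub's flat sides at own +y and -y are free to grip; the arm, 16 mm wide and 6 mm thick, leaves the +x side with its mid-plane 35 mm above the hub's underside.
- crank_foot (a point): Centre of the hub's underside, 20 mm below crank_hub, same axes; the mouth of the bore, which is 26 mm deep and D-shaped with 1.5 mm play all round. The bore's flat is on the arm's side: when home, the arm points the way the shaft's flat looks (it drops on within about 0.15 rad of that; further turning in the same direction frees it if it binds).
- crank_knob (a point): Centre of the upright wooden knob at the end of the crank arm, 110 mm from the hub's axis along own +x and 58 mm above the hub's underside; the knob is 28 mm in diameter (its solid core 26 mm) and 40 mm tall, from 38 to 78 mm above the hub's underside, and is fixed to the arm.
- bowl: Wooden bowl, 110 mm wide, 45 mm high: a bystander. Origin: centre of its underside.
- mug: White mug, 80 mm wide, 95 mm high, handle on its own +y: a bystander. Origin: centre of its underside.
- jar: Amber glass jar with steel cap, 72 mm wide, 110 mm high: a bystander. Origin: centre of its underside.
- shaker: Turned wooden pepper shaker, 56 mm wide, 135 mm high: a bystander. Origin: centre of its underside.
Things that resemble listed ones, but are neither listed nor needed, are in the scene too. What is shaped like the part that bears crank_hub but blue or green is not meant.

How it is judged:
On the way:
1. the crank's hub is fully home on the D-shaft (z of crank_foot in the frame of mill_seat below 0.004 m and horizontal distance between crank_foot and mill_seat below 0.004 m and angle between crank_foot's own z axis and vertical below 0.1 rad), for 0.2 s.
At the end, for the whole second after the job is handed in: The crank's hub is home on the shaft (its underside within 4 mm of the neck's top and of the shaft's axis, upright within 0.1 rad), the arm points out over the drawer front (knob within 30 mm to either side of the mill's centre line, about 15 degrees), and the crank is at rest (all of step 1 and z of crank_foot in the frame of mill_seat above -0.004 m and y of crank_knob in the frame of mill between -0.03 and 0.03 m and x of crank_knob in the frame of mill below -0.08 m and angular speed of crank below 0.1 rad/s); the robot touches nothing.
It fails at once if a bystander (bowl, mug, jar or shaker) is shifted by more than 30 mm (distance of any of bowl, mug, jar, shaker from where it was at the start of the episode above 0.03 m).
It also fails if it takes over 72 s, if anything falls off the work surface, if the arm or the gripper's body presses on something with over 40 N, if the wrist force passes 120 N, or if a joint passes its speed limit or range.

ROBOT

A 6-joint arm with a two-finger parallel gripper is mounted at the origin on the work surface. World frame = base frame: x ahead of the robot, y to its left, z up, the work surface at z = 0. Lengths are in m, angles in rad, forces in N, time in s.
With the tool pointing down it reaches from about 0.375 to 0.975 m from the base axis. Payload 3.8 kg.
Tool frame: the origin (TCP) lies midway between the tips of the shut fingers; the grasp point (between the pads) lies 19 mm behind it; z points along the fingers, y is the line along which they close (so a half turn about z gives the same grasp; the last joint's range is limited). The gripper opens to 85 mm and grips with 20 to 120 N. Pads are 22 mm wide; open, the fingers measure 114 mm over their backs; the gripper's body (76 mm by 85 mm) begins 54 mm behind the grasp point. The pads swing forward as they close: fully open they stand 13 mm farther back than shut.
Start: joints at [-1.138, 0.264, 1.604, -0, 1.274, -0.037], TCP at [0.306, -0.602, 0.231] pointing down, gripper open.
Joint ranges: [-2.63, 2.63], [-0.94, 2.18], [0.31, 2.57], [-1.31, 4.45], [0, 2.66], [-2.55, 2.55]. Speed limits (rad/s): [2.57, 2.57, 3.14, 3.14, 3.14, 3.14].

INTERFACE

Orientations are given as a rotation vector (axis times angle).
In Python, from workcell import bot gives the robot as it stands.
- The arm moves only by the tool step_arm, never from a script. Its argument "motion" is a list of rows, each a list of 5 numbers: the finger opening in cm, from 0 to 8.54, then the shift along the tool's x, y, z in cm, then the turn about the tool's z in degrees. In form: [[claw, dx, dy, dz, twist], ...]. A call has 1 to 20 rows; each row is the pose to reach, as a shift and turn from the pose commanded when the call began, along the tool's axes at that moment; what a row does not reach only later rows make up. A row lasts 1/10 s, in which the tool goes at most 50 mm and 8.59 degrees, less where a joint would pass 70% of its speed; a pose out of reach is approached as far as the arm can. A call with a gripper value outside its range is refused whole. The fingers move at their own pace and stop on an object; "force" is the grip in N (left out, the last holds). Time passes only in rows, so rows that repeat a pose let the fingers close. It gives the time, the measured TCP pose, the force, the opening and the grip force at its end, in the units of the state.
- bot.read_state(): the state, without advancing time (a new reading comes with each control period).
- bot.read_camera(name): name is "scene" or "top" or "wrist"; returns (picture, depth): 384x512x3 uint8, red, green, blue; 384x512 float32, m along the optical axis (not along the pixel's ray), 0 where there is no reading.
- bot.calibration(name): a dict with "mtx" (3x3 intrinsics, pixels), "k1" (the pictures are not rectified: a ray, as slopes to the right and down, at radius r is drawn at 1 + k1 r^2 times it, then the intrinsics apply), "origin" and "orientation" of the camera in the world; the wrist camera has in their place "T_tool_cam" (4x4, takes a point from camera to tool coordinates, whose origin is the TCP and whose axes are the flange's). Camera axes: x right, y up, looking along -z (the intrinsics and any distortion apply to the point x, -y, -z); pixel columns grow to the right and rows downward; lengths in m; the calibration is good to about 2 mm. A picture is of the moment at which its call begins: read the wrist's pose just before it. calibration takes no time and is no camera call.
- bot.finish_job(): hands the job in; it is judged then, once.
The state is a dict: "time": time; "q": joint angles; "joint_vel": joint speeds; "joint_torque": joint torques, N m; "tool_pos": TCP position; "tcp_rot": TCP orientation; "wrist_force": force on the tool from outside, world axes, zero at the start; "torque": the same for the moment, N m; "width": opening from 0.0 (shut) to 1.0 (fully open); "grip_force": force on a finger pad.
Only numpy, scipy, OpenCV 4.12 (cv2) and the standard library are available. Lean on these libraries where they do the work, as an engineer would, in place of code of your own. Each camera call takes 0.05 s, during which the arm holds its last target. There are 200 camera calls.

## Working session

There is one attempt and no reset: what is moved stays moved. The work goes in short steps, Python scripts to look and compute and a tool call to move; the robot and the scene stay as the last step left them, time stands still between calls to the robot, and variables do not carry over. Pictures are saved under pics/ and viewed, at most 10 in all, crops included, and the job is handed in when it is done.

Besides the shell and the picture viewer there is one more tool, called after ">>>" in YAML: its name, and indented under it one key for each argument. step_arm: Moves the arm, as the interface text tells. Its arguments: {"type":"object","properties":{"motion":{"type":"array","items":{"type":"array","items":{"type":"number"}}},"force":{"type":"number"}},"required":["motion"]}

```bash
ls; mkdir -p pics; cat > h.py <<'E'
import numpy as np, cv2
from scipy.spatial.transform import Rotation as R
from workcell import bot
def pose(name, st=None):
    c=bot.calibration(name)
    if name=="wrist":
        T=np.eye(4);T[:3,:3]=R.from_rotvec(st["tcp_rot"]).as_matrix();T[:3,3]=st["tool_pos"]
        return c,T@np.array(c["T_tool_cam"])
    o=np.array(c["orientation"]); T=np.eye(4)
    T[:3,:3]=o if o.shape==(3,3) else R.from_rotvec(o).as_matrix(); T[:3,3]=c["origin"]
    return c,T
def rays(c,T,uv):
    uv=np.atleast_2d(np.array(uv,float)); 
    k=cv2.undistortPoints(uv[:,None],np.array(c["mtx"],float),np.array([c["k1"],0,0,0.]))[:,0]
    d=np.c_[k[:,0],-k[:,1],-np.ones(len(k))]
    return d@T[:3,:3].T
def onplane(c,T,uv,z):
    d=rays(c,T,uv); o=T[:3,3]
    return o+d*((z-o[2])/d[:,2])[:,None]
def cloud(c,T,dep):
    v,u=np.nonzero(dep>0); d=rays(c,T,np.c_[u,v])
    return u,v,T[:3,3]+d*dep[v,u][:,None]
def snap(name,fn=None):
    st=bot.read_state(); im,dep=bot.read_camera(name)
    if fn: cv2.imwrite(fn,im[:,:,::-1])
    c,T=pose(name,st); return im,dep,c,T,st
E
python3 - <<'E'
from h import *
a=snap("top","pics/top.png"); b=snap("scene","pics/scene.png")
cv2.imwrite("pics/both.png",cv2.resize(np.vstack([a[0],b[0]])[:,:,::-1],None,fx=.78,fy=.78))
for x in(a,b): print(x[2],x[3][:3,3])
np.savez("s.npz",ti=a[0],td=a[1],si=b[0],sd=b[1])
E
```

```text
pics
{'mtx': array([[482.52782908,   0.        , 262.54084414],
       [  0.        , 482.52782908, 191.72180793],
       [  0.        ,   0.        ,   1.        ]]), 'k1': -0.07348315653285364, 'origin': array([0.46984837, 0.14380775, 1.31207155]), 'orientation': array([ 0.06942159, -0.08610572, -1.55013873])} [0.46984837 0.14380775 1.31207155]
{'mtx': array([[424.26056864,   0.        , 255.39889407],
       [  0.        , 424.26056864, 194.75506451],
       [  0.        ,   0.        ,   1.        ]]), 'k1': -0.11353048728918491, 'origin': array([1.18326134, 0.68877228, 0.80719371]), 'orientation': array([0.44321794, 1.00617584, 2.14724841])} [1.18326134 0.68877228 0.80719371]
```

View pics/both.png

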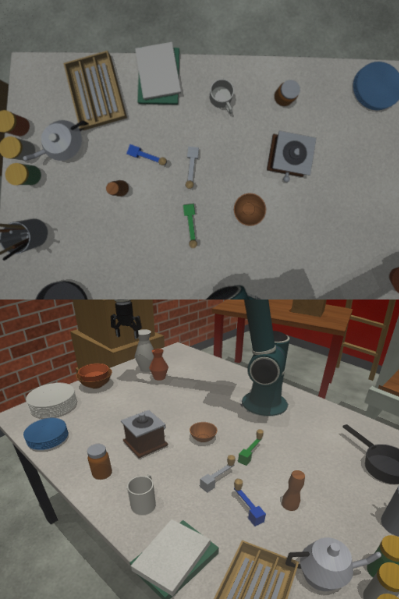

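Top view (top half, scale 0.78): candidates for the crank are the steel one (hub ~(193,152), knob ~(190,184)), the blue one (hub ~(133,150)) and the green one (hub ~(189,210)). I choose the steel one. The mill is at ~(293,152), with its pull at ~(286,178).

```bash
python3 - <<'E'
from h import *
s=np.load("s.npz"); im,dep=s["ti"],s["td"]; c,T=pose("top")
u,v,P=cloud(c,T,dep)
def win(u0,u1,v0,v1): return (u>=u0)&(u<u1)&(v>=v0)&(v<v1)
tb=win(100,140,260,300); print("table z",np.median(P[tb,2]))
w=win(330,420,155,245)
m=w&(abs(P[:,2]-.110)<.006); r=cv2.minAreaRect(P[m,:2].astype(np.float32)*1000); print("plate",r)
m=w&(P[:,2]>.119)&(P[:,2]<.16); print("neck",cv2.minEnclosingCircle(P[m&(P[:,2]<.135),:2].astype(np.float32)*1000), "shaft",P[m&(P[:,2]>.138)].mean(0))
w=win(220,275,175,260)
m=w&(P[:,2]>.025)&(P[:,2]<.06); print("hub/arm",cv2.minAreaRect(P[m,:2].astype(np.float32)*1000))
h=w&(P[:,2]>.03)&(P[:,2]<.05)&(v<207); print("hub",cv2.minAreaRect(P[h,:2].astype(np.float32)*1000),np.median(P[h,2]))
k=w&(P[:,2]>.065); print("knob",cv2.minEnclosingCircle(P[k,:2].astype(np.float32)*1000),np.median(P[k],0))
a=cv2.resize(im[155:245,330:420],None,fx=6,fy=6,interpolation=cv2.INTER_CUBIC)
b=cv2.resize(im[175:265,210:300],None,fx=2.5,fy=2.5,interpolation=cv2.INTER_CUBIC)
o=np.zeros((540,770,3),np.uint8);o[:,:540]=a;o[:225,545:770]=b
cv2.imwrite("pics/crop1.png",np.clip(o[:,:,::-1]*1.4,0,255))
for n,(x,y) in dict(bowl=(320,268),mug=(284,122),jar=(369,120),green=(243,285),blue=(190,197)).items(): print(n,onplane(c,T,[x,y],.05))
E
```

```text
table z 0.0011623943614849086
plate ((586.2244873046875, -157.3177490234375), (124.65165710449219, 124.78075408935547), 80.04310607910156)
neck ((580.3948364257812, -150.10055541992188), 36.61296081542969) shaft [ 0.58582351 -0.15391806  0.14721826]
hub/arm ((548.3324584960938, 175.94769287109375), (35.81705093383789, 116.72334289550781), 85.05865478515625)
hub ((581.7877807617188, 173.05523681640625), (35.81705093383789, 49.56300354003906), 85.05865478515625) 0.040539383378500715
knob ((478.8179931640625, 181.83657836914062), 13.407817840576172) [0.47852579 0.18181908 0.07609691]
bowl [[ 0.39946591 -0.02149881  0.05      ]]
mug [[0.78407473 0.07767916 0.05      ]]
jar [[ 0.79517621 -0.15112642  0.05      ]]
green [[0.35239859 0.17751562 0.05      ]]
blue [[0.57798467 0.32170973 0.05      ]][ WARN:0@0.198] global loadsave.cpp:1063 imwrite_ Unsupported depth image for selected encoder is fallbacked to CV_8U.
```

View pics/crop1.png

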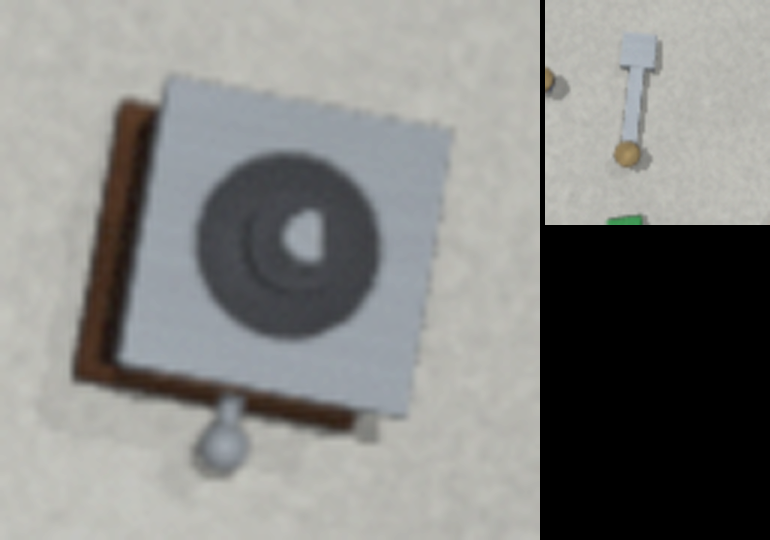

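The crop confirms the steel crank (upper right) with its hub at the top and knob at the bottom. The shaft flat looks right (−y), and its edge is at ~x=323 in the crop. Next I work out the move.

```bash
cat >> h.py <<'E'
def go(x,y,z,yaw=None,st=None):
    """shift in tool axes (cm) and twist (deg, +cw) from current pose so tool y axis points along yaw(deg)"""
    st=st or bot.read_state(); M=R.from_rotvec(st["tcp_rot"]).as_matrix()
    d=M.T@(np.array([x,y,z])-st["tool_pos"])*100
    ya=np.degrees(np.arctan2(M[1,1],M[0,1]))
    print("t",round(st["time"],2),"pos",np.round(st["tool_pos"],4),"q",np.round(st["q"],3),"ytool yaw",ya.round(2),"tilt",np.round(M[:,2],3),"F",np.round(st["wrist_force"],1),"w",st["width"])
    print("shift",np.round(d,2),"twist",None if yaw is None else np.round((ya-yaw+180)%360-180,2))
E
python3 -c "
from h import *
go(.588,.1725,.16,85.06)
print(bot.read_state()['joint_torque'])"
```

```text
t 0.1 pos [ 0.3053 -0.6013  0.2301] q [-1.138  0.265  1.605  0.     1.274 -0.037] ytool yaw -63.08 tilt [-0.001  0.002 -1.   ] F [-0.3  0.1  1. ] w 0.9991096945686466
shift [ 60.24 -56.18   7.13] twist -148.14
[ 5.52040001e-04 -5.16703320e+01 -3.68591595e+01 -1.67152137e-05
  6.34586424e-03  2.76326068e-05]
```

>>> step_arm:
  motion:
    - [8.5,60.2,-56.2,2,31.8]
    - [8.5,60.2,-56.2,2,31.8]
    - [8.5,60.2,-56.2,2,31.8]
    - [8.5,60.2,-56.2,2,31.8]
    - [8.5,60.2,-56.2,2,31.8]
    - [8.5,60.2,-56.2,2,31.8]
    - [8.5,60.2,-56.2,2,31.8]
    - [8.5,60.2,-56.2,2,31.8]
    - [8.5,60.2,-56.2,2,31.8]
    - [8.5,60.2,-56.2,2,31.8]
    - [8.5,60.2,-56.2,2,31.8]
    - [8.5,60.2,-56.2,2,31.8]
    - [8.5,60.2,-56.2,2,31.8]
    - [8.5,60.2,-56.2,2,31.8]
    - [8.5,60.2,-56.2,2,31.8]
    - [8.5,60.2,-56.2,2,31.8]
    - [8.5,60.2,-56.2,2,31.8]
    - [8.5,60.2,-56.2,2,31.8]
    - [8.5,60.2,-56.2,2,31.8]
    - [8.5,60.2,-56.2,2,31.8]

```text
time: 2.1
tool_pos: [0.5873, 0.1707, 0.2108]
tcp_rot: [3.138, -0.135, -0.002]
wrist_force: [-0.5, -1.0, 0.1]
width: 0.995
grip_force: 0.0
```

```bash
python3 - <<'E'
from h import *
im,dep,c,T,st=snap("wrist","pics/w1.png")
go(.588,.1725,.007,-94.94)
u,v,P=cloud(c,T,dep)
h=(P[:,2]>.036)&(P[:,2]<.046)&(abs(P[:,0]-.588)<.06)&(abs(P[:,1]-.1725)<.04)
print(h.sum(),cv2.minAreaRect(P[h,:2].astype(np.float32)*1000),P[h].min(0),P[h].max(0))
hh=h&(P[:,0]>.572); print(cv2.minAreaRect(P[hh,:2].astype(np.float32)*1000))
E
```

```text
t 2.15 pos [0.5875 0.1705 0.2111] q [ 0.242  0.159  1.767 -0.     1.216  1.899] ytool yaw -94.96 tilt [-0.001 -0.001 -1.   ] F [ 0.4 -0.3 -0.6] w 0.9935270651818835
shift [ 0.05 -0.22 20.41] twist -0.02
1310 ((567.5899658203125, 174.80198669433594), (35.426055908203125, 79.98839569091797), 85.46210479736328) [0.52810718 0.15426162 0.03638255] [0.60879152 0.1919349  0.043056  ]
((589.5370483398438, 173.06768798828125), (35.41094207763672, 35.9573974609375), 85.46210479736328)
```

View pics/w1.png

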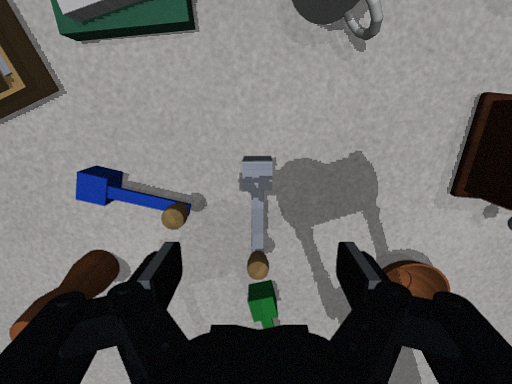

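The wrist view shows the steel crank upright at hub (257,170), knob (258,265), with the jaws clear. Hub measured at (0.589, 0.173). Descend and grip.

>>> step_arm:
  motion:
    - [8,0.15,-0.23,5,0]
    - [7.5,0.15,-0.23,10,0]
    - [7,0.15,-0.23,14,0]
    - [7,0.15,-0.23,17,0]
    - [7,0.15,-0.23,19,0]
    - [7,0.15,-0.23,20.3,0]
    - [7,0.15,-0.23,20.3,0]
    - [3,0.15,-0.23,20.3,0]
    - [3,0.15,-0.23,20.3,0]
    - [3,0.15,-0.23,20.3,0]
    - [3,0.15,-0.23,20.3,0]
    - [3,0.15,-0.23,20.3,0]
  force: 80

```text
time: 3.35
tool_pos: [0.5916, 0.1743, 0.0105]
tcp_rot: [-3.138, 0.133, -0.006]
wrist_force: [-0.5, -1.2, 5.8]
width: 0.41
grip_force: 81.2
```

```bash
python3 - <<'E'
from h import *
go(.589,.1727,.2,-4)
E
```

```text
t 3.35 pos [0.5916 0.1743 0.0105] q [ 0.246  0.373  1.908 -0.     0.856  1.902] ytool yaw -94.87 tilt [ 0.004  0.001 -1.   ] F [-0.5 -1.2  5.8] w 0.4098564703819082
shift [ -0.17   0.16 -18.95] twist -90.87
```

>>> step_arm:
  motion:
    - [3,0,0,-1,0]
    - [3,0,0,-5,0]
    - [3,0,0,-10,0]
    - [3,0,0,-14,-8]
    - [3,0,0,-19,-16]
    - [3,0,3,-19,-24]
    - [3,0.3,7,-19,-32]
    - [3,0.6,11,-19,-40]
    - [3,0.9,15,-19,-48]
    - [3,1.3,19,-19,-56]
    - [3,1.6,23,-19,-64]
    - [3,1.9,26,-19,-72]
    - [3,2.1,29,-19,-80]
    - [3,2.2,31,-19,-88]
    - [3,2.26,32.5,-19,-96]
    - [3,2.26,33,-19,-104]
    - [3,2.26,33,-19,-112]
    - [3,2.26,33,-19,-113]
    - [3,2.26,33,-19,-113]

```text
time: 5.25
tool_pos: [0.5835, -0.1564, 0.1979]
tcp_rot: [-1.847, -2.54, 0.0]
wrist_force: [-0.0, 1.0, -3.0]
width: 0.402
grip_force: 80.7
```

```bash
python3 - <<'E'
from h import *
im,dep,c,T,st=snap("wrist","pics/w2.png")
go(.586,-.157,.2,4)
im2,d2,c2,T2,_=snap("scene")
im3,d3,c3,T3,_=snap("top")
cv2.imwrite("pics/w2b.png",cv2.resize(np.vstack([np.hstack([im,im3]),np.hstack([im2,im2])])[:,:,::-1],(800,600)))
np.savez("s2.npz",i=im,d=dep,T=T,i2=im2,d2=d2,i3=im3,d3=d3)
u,v,P=cloud(c,T,dep)
k=(P[:,2]>.24)&(abs(P[:,0]-.63)<.08)&(P[:,1]<-.22)&(P[:,1]>-.32); print(k.sum(),P[k].mean(0) if k.any() else 0)
m=(abs(P[:,2]-.110)<.006)&(np.hypot(P[:,0]-.586,P[:,1]+.157)<.1); print(m.sum(),cv2.minAreaRect(P[m,:2].astype(np.float32)*1000))
E
```

```text
t 5.3 pos [ 0.5836 -0.1564  0.198 ] q [-0.303  0.155  1.797  0.     1.19  -0.617] ytool yaw 17.98 tilt [-0.001  0.    -1.   ] F [ 0.4 -0.2 -3.6] w 0.40683209226731015
shift [-0.13  0.21 -0.2 ] twist 13.98
0 0
11351 ((587.3157958984375, -157.77880859375), (123.62217712402344, 123.9507827758789), 80.19506072998047)
```

View pics/w2b.png

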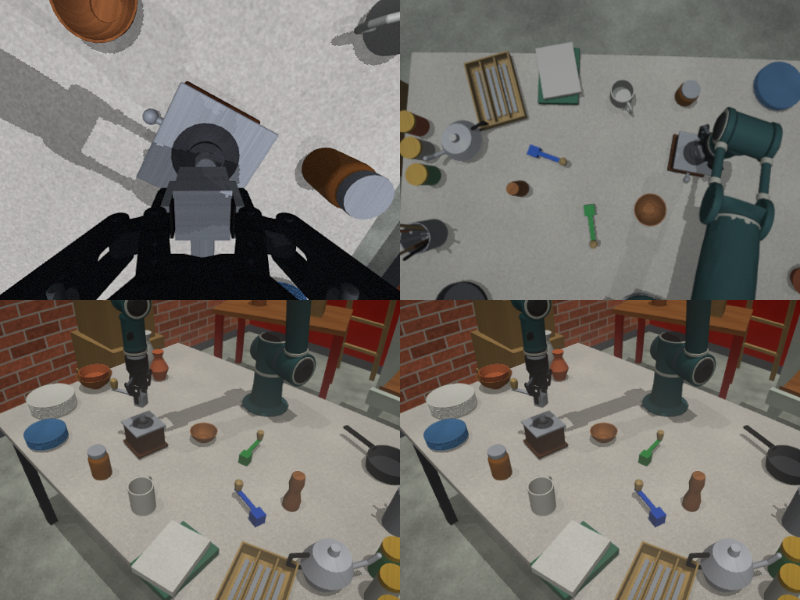

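Wrist view (top-left panel): the crank is held between the fingers, its hub just above the mill shaft, with the mill's plate and jar clear. Now measure where the hub sits in the tool frame.

```bash
python3 - <<'E'
from h import *
s=np.load("s2.npz"); st=bot.read_state()
c=bot.calibration("wrist"); 
u,v,Q=cloud(c,np.array(c["T_tool_cam"]),s["d"])
print(np.array(c["T_tool_cam"]).round(3))
m=(abs(Q[:,1])<.030)&(Q[:,2]>-.04)&(Q[:,2]<.02)&(abs(Q[:,0])<.05)
Q=Q[m];u=u[m];v=v[m]
for z in np.arange(-.04,.02,.006):
    k=(Q[:,2]>=z)&(Q[:,2]<z+.006)
    if k.sum()>3: print(round(z,3),k.sum(),np.percentile(Q[k,0],[1,20,50,80,99]).round(4),np.percentile(Q[k,1],[1,50,99]).round(4),"v",v[k].min(),v[k].max())
f=(Q[:,2]>-.026)&(Q[:,2]<.006)&(abs(Q[:,1])<.014)
print(np.polyfit(Q[f,1],Q[f,0],1), np.polyfit(Q[f,2],Q[f,0],1))
E
```

```text
[[ 0.     0.955  0.296  0.075]
 [ 1.    -0.    -0.     0.   ]
 [-0.     0.296 -0.955 -0.143]
 [ 0.     0.     0.     1.   ]]
-0.04 714 [-0.0117 -0.005   0.0055  0.0101  0.0108] [-0.0233 -0.017   0.0237] v 258 305
-0.034 5421 [-0.0332 -0.0141 -0.0011  0.01    0.0156] [-0.0235  0.0001  0.0235] v 241 329
-0.028 914 [-0.035  -0.0269  0.0104  0.0154  0.016 ] [-0.0293  0.      0.0291] v 236 329
-0.022 551 [0.0058 0.01   0.0152 0.0155 0.016 ] [-0.0294  0.      0.0294] v 230 254
-0.016 492 [0.0058 0.0101 0.0152 0.0155 0.0159] [-0.0292  0.0005  0.0296] v 226 247
-0.01 352 [0.0059 0.0115 0.0153 0.0155 0.0159] [-0.0269 -0.      0.0282] v 222 242
-0.004 250 [0.0147 0.0151 0.0153 0.0155 0.0159] [-0.0172  0.0005  0.0179] v 217 223
0.002 232 [0.0148 0.0151 0.0153 0.0155 0.0159] [-0.0174  0.0006  0.0178] v 214 219
0.008 60 [0.0147 0.015  0.0153 0.0154 0.0156] [-0.0174 -0.0016  0.0178] v 214 215
[0.00370152 0.01537034] [-0.00384476  0.01532487]
```

>>> step_arm:
  motion:
    - [3,0.03,0.3,2,0]
    - [3,0.03,0.3,3.5,0]
    - [3,0.03,0.3,3.7,0]
    - [3,0.03,0.3,3.8,0]
    - [3,0.03,0.3,4.0,0]
    - [3,0.03,0.3,4.2,0]
    - [3,0.03,0.3,4.3,0]
    - [3,0.03,0.3,4.4,0]

```text
time: 6.2
tool_pos: [0.5873, -0.1559, 0.1549]
tcp_rot: [1.843, 2.542, 0.0]
wrist_force: [1.0, 0.4, -2.7]
width: 0.409
grip_force: 80.7
```

```bash
python3 -c "
from h import *
go(.5864,-.1552,.15,4);print(bot.read_state()['torque'])"
```

```text
t 6.2 pos [ 0.5873 -0.1559  0.1549] q [-0.3    0.195  1.833 -0.     1.112 -0.616] ytool yaw 18.12 tilt [ 0.001 -0.001 -1.   ] F [ 1.   0.4 -2.7] w 0.4088328182471788
shift [ 0.1  -0.07  0.49] twist 14.12
[-0.12618841 -0.07947018  0.01952513]
```

>>> step_arm:
  motion:
    - [3,0.07,-0.05,0,0]
    - [3,0.07,-0.05,0.1,0]
    - [3,0.07,-0.05,0.2,0]
    - [3,0.07,-0.05,0.3,0]
    - [3,0.07,-0.05,0.3,0]

```text
time: 6.7
tool_pos: [0.5868, -0.156, 0.1517]
tcp_rot: [1.843, 2.542, -0.001]
wrist_force: [2.1, -5.5, -2.3]
width: 0.411
grip_force: 80.8
```

```bash
python3 - <<'E'
from h import *
for i in range(3):
    im,dep,c,T,st=snap("wrist","pics/w3.png"); go(.5864,-.1552,.15,4)
u,v,Q=cloud(c,np.array(c["T_tool_cam"]),dep)
f=(Q[:,2]>-.026)&(Q[:,2]<.006)&(abs(Q[:,1])<.014)&(Q[:,0]<.03)&(Q[:,0]>.005); print("face",np.median(Q[f,0]))
k=(abs(Q[:,1])<.012)&(abs(Q[:,0]-.0154)<.0015)&(Q[:,2]>-.02); print("bottom z",np.percentile(Q[k,2],[50,95,100]))
P=cloud(c,T,dep)[2]
m=(abs(P[:,2]-.110)<.006)&(np.hypot(P[:,0]-.586,P[:,1]+.157)<.1); print(cv2.minAreaRect(P[m,:2].astype(np.float32)*1000), P[m,2].mean())
n=(abs(P[:,2]-.125)<.004)&(np.hypot(P[:,0]-.586,P[:,1]+.157)<.04); print(n.sum(),P[n,2].mean(),cv2.minAreaRect(P[n,:2].astype(np.float32)*1000))
cv2.imwrite("pics/w3c.png",cv2.resize(im[130:330,130:390],None,fx=3,fy=3)[:,:,::-1])
E
```

```text
t 6.75 pos [ 0.5868 -0.156   0.1518] q [-3.000e-01  1.970e-01  1.838e+00 -1.000e-03  1.105e+00 -6.160e-01] ytool yaw 18.12 tilt [ 0.002 -0.002 -1.   ] F [ 2.4 -5.4 -2.5] w 0.4072984710114421
shift [ 0.09 -0.01  0.18] twist 14.12
t 6.8 pos [ 0.5868 -0.156   0.1517] q [-3.000e-01  1.970e-01  1.838e+00 -1.000e-03  1.105e+00 -6.160e-01] ytool yaw 18.12 tilt [ 0.002 -0.002 -1.   ] F [ 2.7 -4.8 -3. ] w 0.4091653730306268
shift [ 0.09 -0.02  0.17] twist 14.12
t 6.85 pos [ 0.5868 -0.156   0.1517] q [-3.000e-01  1.970e-01  1.838e+00 -1.000e-03  1.105e+00 -6.160e-01] ytool yaw 18.11 tilt [ 0.002 -0.002 -1.   ] F [ 2.1 -5.6 -1.7] w 0.401509746895371
shift [ 0.09 -0.01  0.17] twist 14.11
face 0.015323401379000713
bottom z [-0.00425102  0.02670583  0.03560878]
((587.3095703125, -157.81027221679688), (123.942138671875, 124.01563262939453), 80.20005798339844) 0.1110486280415089
625 0.1252484071390853 ((583.049560546875, -142.96397399902344), (36.8159294128418, 11.23095703125), 16.57992935180664)
```

View pics/w3c.png

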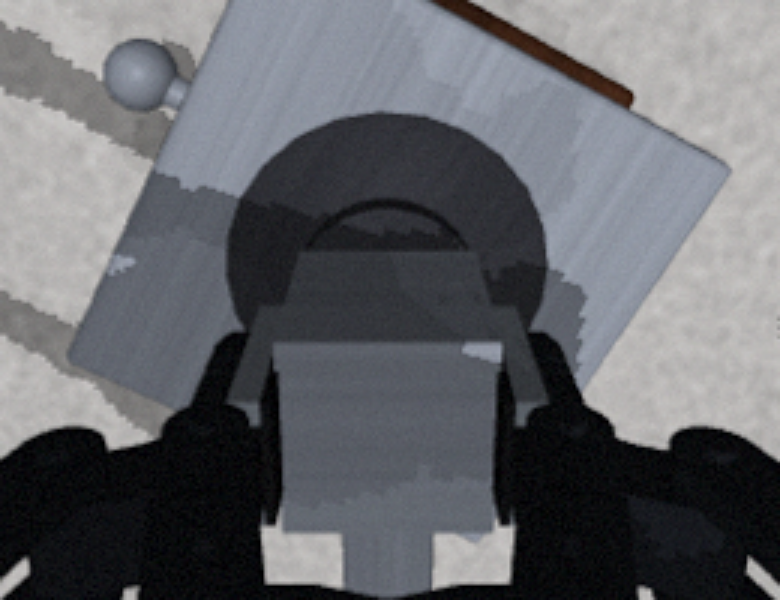

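The hub sits over the neck and is partly lowered onto the shaft, with a side force of 5.5 N. The hub's front face is at crop ~(390,300) and the neck ring at ~(385,200). I'll ease it toward −y and lower while turning slightly clockwise.

>>> step_arm:
  motion:
    - [3,-0.1,0,0,0]
    - [3,-0.15,0,0.1,1]
    - [3,-0.15,0,0.2,2]
    - [3,-0.15,0,0.3,3]
    - [3,-0.15,0,0.3,4]

```text
time: 7.35
tool_pos: [0.5863, -0.1562, 0.1478]
tcp_rot: [-1.933, -2.475, 0.0]
wrist_force: [1.9, -1.6, -3.6]
width: 0.41
grip_force: 80.8
```

```bash
python3 -c "
from h import *
go(.5864,-.1552,.1355,4);print(bot.read_state()['torque'].round(2))"
```

```text
t 7.35 pos [ 0.5863 -0.1562  0.1478] q [-0.302  0.202  1.84   0.     1.101 -0.547] ytool yaw 14.03 tilt [-0.001  0.001 -1.   ] F [ 1.9 -1.6 -3.6] w 0.4104018781010174
shift [0.09 0.04 1.23] twist 10.03
[-0.28 -0.2  -0.01]
```

It's sliding on freely, so I continue down.

>>> step_arm:
  motion:
    - [3,0,0,0.2,1]
    - [3,0,0,0.4,2]
    - [3,0,0,0.6,3]
    - [3,0,0,0.8,3]
    - [3,0,0,0.9,3]
    - [3,0,0,1.0,3]
    - [3,0,0,1.0,3]

```text
time: 8.05
tool_pos: [0.5864, -0.1563, 0.138]
tcp_rot: [-1.995, -2.426, 0.0]
wrist_force: [0.4, 0.5, -4.1]
width: 0.408
grip_force: 80.8
```

```bash
python3 -c "
from h import *
go(.5864,-.1552,.1355,4);print(bot.read_state()['torque'].round(2))"
```

```text
t 8.05 pos [ 0.5864 -0.1563  0.138 ] q [-0.302  0.211  1.848  0.     1.083 -0.496] ytool yaw 11.12 tilt [-0.001  0.    -1.   ] F [ 0.4  0.5 -4.1] w 0.4075058399825327
shift [0.11 0.03 0.25] twist 7.12
[ 0.04  0.03 -0.01]
```

>>> step_arm:
  motion:
    - [3,0,0,0.1,0]
    - [3,0,0,0.2,0]
    - [3,0,0,0.3,0]
    - [3,0,0,0.4,0]
    - [3,0,0,0.45,0]
    - [3,0,0,0.45,0]

```text
time: 8.65
tool_pos: [0.5867, -0.1565, 0.1356]
tcp_rot: [1.996, 2.426, 0.0]
wrist_force: [-3.9, 1.8, 5.2]
width: 0.411
grip_force: 82.0
```

```bash
python3 -c "
from h import *
go(.5864,-.1552,.1355,4);print(bot.read_state()['torque'].round(2))"
```

```text
t 8.65 pos [ 0.5867 -0.1565  0.1356] q [-0.302  0.213  1.85  -0.     1.078 -0.496] ytool yaw 11.12 tilt [ 0. -0. -1.] F [-3.9  1.8  5.2] w 0.4108071807704388
shift [ 0.14 -0.    0.01] twist 7.12
[0.28 0.75 0.03]
```

Home: the TCP height matches the seat and it is in contact. I relieve the pressure and turn clockwise, circling the grip around the shaft axis.

>>> step_arm:
  motion:
    - [3,0,0,-0.15,0]
    - [3,0.01,0.02,-0.15,4]
    - [3,0.01,0.04,-0.15,8]
    - [3,0.01,0.06,-0.15,12]
    - [3,0.01,0.08,-0.15,16]
    - [3,0.0,0.1,-0.15,20]
    - [3,0,0.11,-0.15,24]
    - [3,0,0.13,-0.15,28]
    - [3,-0.01,0.14,-0.15,32]
    - [3,-0.02,0.16,-0.15,36]
    - [3,-0.03,0.17,-0.15,40]
    - [3,-0.04,0.18,-0.15,44]

```text
time: 9.85
tool_pos: [0.5877, -0.1574, 0.1356]
tcp_rot: [2.76, 1.499, -0.003]
wrist_force: [-4.1, -2.2, 1.4]
width: 0.408
grip_force: 81.3
```

```bash
python3 -c "
from h import *
go(.588,-.156,.1355,-100);print(bot.read_state()['torque'].round(2))"
```

```text
t 9.85 pos [ 0.5877 -0.1574  0.1356] q [-0.302  0.216  1.846 -0.002  1.08   0.275] ytool yaw -33.0 tilt [-0.002 -0.001 -1.   ] F [-4.1 -2.2  1.4] w 0.4082590344488428
shift [ 0.13 -0.05  0.01] twist 67.0
[-0.26  0.69  0.28]
```

>>> step_arm:
  motion:
    - [3,0,0.01,0,4]
    - [3,0,0.02,0,8]
    - [3,-0.01,0.03,0,12]
    - [3,-0.01,0.04,0,16]
    - [3,-0.02,0.05,0,20]
    - [3,-0.03,0.06,0,24]
    - [3,-0.04,0.07,0,28]
    - [3,-0.05,0.08,0,32]
    - [3,-0.06,0.09,0,36]
    - [3,-0.07,0.1,0,40]
    - [3,-0.08,0.11,0,44]
    - [3,-0.1,0.12,0,48]
    - [3,-0.11,0.13,0,52]
    - [3,-0.12,0.14,0,56]
    - [3,-0.13,0.15,0,60]
    - [3,-0.15,0.15,0,64]
    - [3,-0.16,0.15,0,67]
    - [3,-0.16,0.15,0,67]

```text
time: 11.65
tool_pos: [0.5873, -0.1581, 0.1356]
tcp_rot: [-3.129, 0.272, 0.005]
wrist_force: [-6.4, 1.7, 4.4]
width: 0.408
grip_force: 81.6
```

```bash
python3 -c "
from h import *
go(.5898,-.1585,.1355,-100);print(bot.read_state()['torque'].round(2))"
```

```text
t 11.65 pos [ 0.5873 -0.1581  0.1356] q [-0.304  0.217  1.845  0.     1.083  1.44 ] ytool yaw -99.92 tilt [-0.003  0.001 -1.   ] F [-6.4  1.7  4.4] w 0.4079630257891255
shift [ 0.25 -0.    0.01] twist 0.08
[0.37 0.96 0.1 ]
```

>>> step_arm:
  motion:
    - [3,-0.15,0,0,0]
    - [3,-0.15,0,0,0]
    - [5,-0.15,0,0,0]
    - [6,-0.15,0,0,0]
    - [6,-0.15,0,0,0]
    - [6,-0.15,0,0,0]
    - [6,-0.15,0,-1,0]
    - [6,-0.15,0,-3,0]
    - [6,-0.15,0,-6,0]
    - [6,-0.15,0,-10,0]
    - [6,-0.15,0,-14,0]
    - [6,-0.15,0,-14,0]
    - [6,-0.15,0,-14,0]

```text
time: 12.95
tool_pos: [0.5884, -0.1588, 0.278]
tcp_rot: [3.129, -0.271, 0.007]
wrist_force: [-0.4, -0.2, -1.4]
width: 0.703
grip_force: 0.0
```

```bash
python3 - <<'E'
from h import *
im,dep,c,T,st=snap("wrist","pics/w4.png"); go(.5898,-.1585,.1355,-100)
P=cloud(c,T,dep)[2]
near=np.hypot(P[:,0]-.5872,P[:,1]+.158)
h=(near<.03)&(P[:,2]>.15)&(P[:,2]<.18); print("hub top",np.median(P[h,2]),cv2.minAreaRect(P[h,:2].astype(np.float32)*1000))
k=(P[:,2]>.185)&(P[:,2]<.215)&(abs(near-.11)<.03); print("knob",k.sum(),np.median(P[k],0),P[k].min(0),P[k].max(0))
E
```

```text
t 13.0 pos [ 0.5873 -0.1585  0.2758] q [-0.304  0.114  1.699 -0.     1.328  1.439] ytool yaw -99.88 tilt [ 0.001 -0.    -1.   ] F [-0.3  0.4 -0. ] w 0.7028785202471113
shift [ 0.23 -0.04 14.03] twist 0.12
hub top 0.1656322901107644 ((580.71435546875, -157.04678344726562), (36.00876998901367, 46.613746643066406), 80.89911651611328)
knob 654 [ 0.48362678 -0.14186792  0.1991287 ] [ 0.46360831 -0.15427281  0.18515682] [ 0.49119579 -0.12751573  0.20530988]
```

View pics/w4.png

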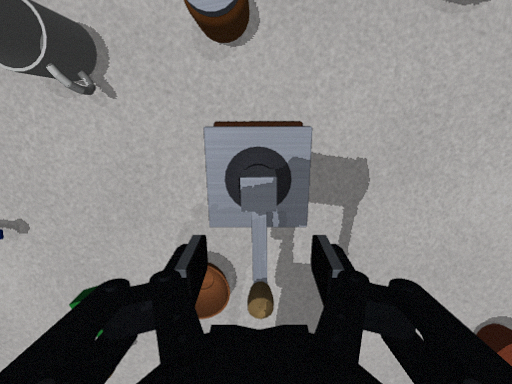

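The crank is home (hub top at 0.166 m, expected 0.165), with the arm straight over the drawer side (knob at pixel (260,298)) and the gripper clear. Hand in.

```bash
python3 -c "
from workcell import bot
print(bot.finish_job())"
```

```text
the job is handed in; nothing more can be done
None
```

I set the crank fully home on the shaft, turned the mill clockwise until the arm pointed out over the drawer side, let go without touching the other goods, and handed the job in; my last measurements were within the limits, but no verdict came back.

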